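# Lay a carved frame rail down and clamp it for carving

## Robot

A 7-joint arm with a two-finger parallel gripper is mounted at the origin on the work surface. World frame = base frame: x ahead of the robot, y to its left, z up, the work surface at z = 0. Lengths are in m, angles in rad, forces in N, time in s.
With the tool pointing down it reaches from about 0.4 to 0.85 m from the base axis. Payload 10.4 kg.
Tool frame: the origin (TCP) lies between the finger pads; the fingertips stand 19 mm ahead of it and the grasp point (between the pads) is the TCP (manip.tips_ahead is the distance from the TCP to the fingertips, in m); z points along the fingers, y is the line along which they close (so a half turn about z gives the same grasp; the last joint's range is limited). The gripper opens to 85 mm and grips with 20 to 120 N. Pads are 22 mm wide; open, the fingers measure 114 mm over their backs; the gripper's body (76 mm by 85 mm) begins 54 mm behind the grasp point. The pads swing forward as they close: fully open they stand 13 mm farther back than shut.
Start: joints at [1.149, 0.332, -0.065, 1.46, 0.022, 1.35, -0.088], TCP at [0.243, -0.576, 0.211] pointing down, gripper open.
Joint ranges: [-2.6, 2.6], [-0.5, 2.12], [-1.47, 1.34], [0.16, 2.42], [-1.27, 4.41], [0.06, 2.06], [-2.6, 2.6]. Speed limits (rad/s): [2.22, 2.22, 2.79, 2.79, 3.14, 3.14, 3.14].

## Interface

Orientations are given as a unit quaternion [x, y, z, w].
In Python, from workcell import manip, viewer gives the robot as it stands.
- The arm moves only by the tool arm_command, never from a script. Its argument "series" is text: rows parted by semicolons, each of 5 numbers parted by spaces: the closure, from 0 (fully open) to 1 (shut), then the shift along the tool's x, y, z normalised to -1 to 1, where 1 is 0.4 m, then the turn about the tool's z normalised to -1 to 1, where 1 is 180 degrees. In form: jaw tx ty tz spin; .... A call has exactly 10 rows; each row shifts and turns the commanded pose from where the row before left it, along the tool's axes as they then stand; what a row does not reach is not made up. A row lasts 1/8 s, in which the tool goes at most 62.5 mm and 10.7 degrees, less where a joint would pass 70% of its speed; a pose out of reach is approached as far as the arm can. A call with a number of a shift or a turn outside -1 to 1 is refused whole. A call with a gripper value outside its range is refused whole. The fingers move at their own pace and stop on an object; "newtons" is the grip in N (left out, the last holds). Time passes only in rows, so rows that do not move let the fingers close, or fill a call up. It gives the time, the measured TCP pose, the force, the opening and the grip force at its end, in the units of the state.
- manip.get_obs(): the state, without advancing time (a new reading comes with each control period).
- viewer.camera(name): name is "scene" or "side" or "wrist"; returns a dict with "pixels" (480x640x3 uint8, red, green, blue), "intrinsics" (3x3 intrinsics, pixels), "extrinsics" (4x4, takes a point from world to camera coordinates). Camera axes: x right, y up, looking along -z (the intrinsics and any distortion apply to the point x, -y, -z); pixel columns grow to the right and rows downward; lengths in m; the calibration is good to about 2 mm. A picture is of the moment at which its call begins. There is no depth.
- manip.hand_in(): hands the job in; it is judged then, once.
The state is a dict: "clock": time; "joint_pos": joint angles; "joint_velocities": joint speeds; "tau": joint torques, N m; "position": TCP position; "ee_rot": TCP orientation; "ft_force": force on the tool from outside, world axes, zero at the start; "torque": the same for the moment, N m; "grip_width": opening from 0.0 (shut) to 1.0 (fully open); "grasp_force": force on a finger pad.
Only numpy, scipy, OpenCV 4.12 (cv2) and the standard library are available. Lean on these libraries where they do the work, as an engineer would, in place of code of your own. Each camera call takes 0.05 s, during which the arm holds its last target. There are 200 camera calls.

## Task

Get the carved picture-frame rail ready to work on, without gripping or lifting anything. Tip the rail, which stands on its edge on the carving board, over onto its back towards the fence so the carved face is up, then push it along the board until it lies snug against the whole fence, and then press the handles of both toggle clamps fully down so that their rubber pads hold its two plain ends. Leave the tools, the tin and the other things lying about where they are.

Things in the scene. Friction and masses are not known exactly. Their poses are not given: they have to be found in the camera images.
- fixture: Carving board screwed to the bench: wooden baseboard spanning x -160 to +120 mm, y -320 to +320 mm, z 0 to 18 mm in its own frame; two toggle clamps on it at x = 0, y about +190 (left) and -190 mm (right), and a fence. Origin: on its underside, below the centre of the rail when the rail is home. x points away from the robot to the fence, y left, z up.
- fence (a point): Middle of the top front edge of the straight wooden fence fixed on the baseboard: 280 mm long along fixture y (-140 to +140), 30 mm thick, 20 mm high above the board; its front face, at fixture x = +30 mm, looks to the robot. The rail is to lie against this face.
- rail: Loose pale frame rail, 300 mm long (its y), 60 wide (its z), 24 thick (its x), 0.2 kg, standing on a long edge in front of the fence, roughly parallel to it. Origin: middle of that bottom edge. -x points out of the carved face, which starts towards the robot; lying carved face up, x points down, z to the fence. Topples by itself past about 22 degrees and then lies 5 mm or more short of the fence.
- rail_mid (a point): Centre of the rail. Home: fixture x = 0, y within 16 mm of 0, 30 mm above the bench (rail top at 42 mm). Carving is sunk 4 mm between 8 mm wide borders; the last 45 mm at each end are plain and full thickness. A rebate 8 mm wide, 10 mm deep runs along the back of the top edge. Slides on the board when pushed with 1 to 3 N.
- bar_left: Steel arm of the left clamp with bolt and rubber pad (18 mm across), linked to the handle. Origin: its pivot in the clamp's base, 52 mm above the bench, fixture y = +186 mm. Open, it stands upright inward of the grip, its top 120 mm above the bench; clamped, it reaches inward and the pad presses on the rail at fixture x = 0, y = +128 mm with about 6 N. Base cheeks reach 61 mm above the bench.
- bar_right: The same of the right clamp, pivot at fixture y = -186 mm, pad at y = -128 mm.
- gouge_wide: Bystander: wood-carving gouge, 230 mm long, 24 mm thick wooden handle, lying on the baseboard behind the fence. Origin: underside at the ferrule.
- gouge_narrow: Bystander: a narrower gouge, the same size, also behind the fence.
- wax_tin: Bystander: round tin 64 mm across, 36 mm high, on a front corner of the baseboard. Origin: centre of underside.
- marking_gauge: Bystander: wooden marking gauge, stock 55 x 24 x 55 mm with a 110 mm beam and a brass screw, 67 mm high, on the other front corner. Origin: centre of underside of the stock.
- mallet: Bystander: round carver's mallet standing on its head on the bench, 94 mm across, 230 mm high. Origin: centre of underside.
- bench_brush: Bystander: bench brush 150 mm long, 44 mm high, on the bench. Origin: centre of underside.
- handle_left: Handle of the left clamp, ending in a round black grip 18 mm thick, 49 to 115 mm from the handle's origin (its pin on the arm). Its y axis points along it to the free end: open, it leans outward (fixture +y) 52 degrees above level; fully down it is level. No spring: 4 to 10 N straight down on the grip closes it; at the end it passes over centre onto a firm stop and stays locked.
- handle_right: The same handle on the right clamp, leaning outward to fixture -y (its own y axis points outward to its free end, that is towards fixture -y).
- grip_left (a point): Middle of the left black grip, on its axis, 82 mm from the handle's pin. In the fixture's frame at about x = 0, y = +249, z = 134 mm with the clamp open and x = 0, y = +252, z = 65 mm fully down; in between it moves almost straight down (y at most +255 mm). The top of the grip is 9 mm above its axis when level.
- grip_right (a point): The same on the right grip, at fixture y = -249 mm open and -252 mm fully down.

How it is judged:
By the outcome, as a careful person would: the job done as asked, in the order asked, and still so for the second after the job is handed in, with the robot touching nothing.
It also fails if it takes over 58 s, if anything falls off the work surface, if the arm or the gripper's body presses on something with over 40 N, if the wrist force passes 120 N, or if a joint passes its speed limit or range.

## Working session

There is one attempt and no reset: what is moved stays moved. The work goes in short steps, Python scripts to look and compute and a tool call to move; the robot and the scene stay as the last step left them, time stands still between calls to the robot, and variables do not carry over. Pictures are saved under pics/ and viewed, at most 10 in all, crops included, and the job is handed in when it is done.

Besides the shell and the picture viewer there is one more tool, called after "Emit:" as name(argument=value, ...) on one line, values as JSON. arm_command: Moves the arm, as the interface text tells. Scaled input: -1 to 1 covers 0.4 m each way for a shift and 180 degrees each way for a turn. Its arguments: {"type":"object","properties":{"series":{"type":"string"},"newtons":{"type":"number"}},"required":["series"]}

```bash
ls; mkdir -p pics; python3 - <<'E'
from workcell import manip, viewer
import cv2
o=manip.get_obs();print({k:(o[k] if not hasattr(o[k],'round') else o[k]) for k in ('clock','position','ee_rot','ft_force','grip_width')}, manip.tips_ahead)
for n in ('scene','side'):
    c=viewer.camera(n);cv2.imwrite(f'pics/{n}0.png',c['pixels'][:,:,::-1]);print(n,c['intrinsics'],c['extrinsics'],[k for k in c])
E
```

```text
pics
{'clock': 0.0, 'position': array([ 0.24250257, -0.57557917,  0.21058822]), 'ee_rot': array([ 9.80187589e-01,  1.98070052e-01, -1.90345788e-04, -7.13175523e-04]), 'ft_force': array([-0.19313576,  1.88784492,  0.07509322]), 'grip_width': 1.0018752917731177} 0.019
scene [[439.78972143   0.         322.20584066]
 [  0.         439.78972143 236.18529788]
 [  0.           0.           1.        ]] [[ 0.59426275  0.80413488 -0.01479436 -0.33734503]
 [-0.43498272  0.33681956  0.83507043  0.16220084]
 [ 0.67649228 -0.48981596  0.5499441  -1.68924354]
 [ 0.          0.          0.          1.        ]] ['pixels', 'intrinsics', 'extrinsics']
side [[609.45972736   0.         319.92663255]
 [  0.         609.45972736 247.26065832]
 [  0.           0.           1.        ]] [[-0.76817372 -0.64009612  0.013642    0.43250347]
 [ 0.47872653 -0.5601063   0.67609307 -0.33181945]
 [-0.42512358  0.52588771  0.73668993 -1.39871543]
 [ 0.          0.          0.          1.        ]] ['pixels', 'intrinsics', 'extrinsics']
```

View pics/scene0.png

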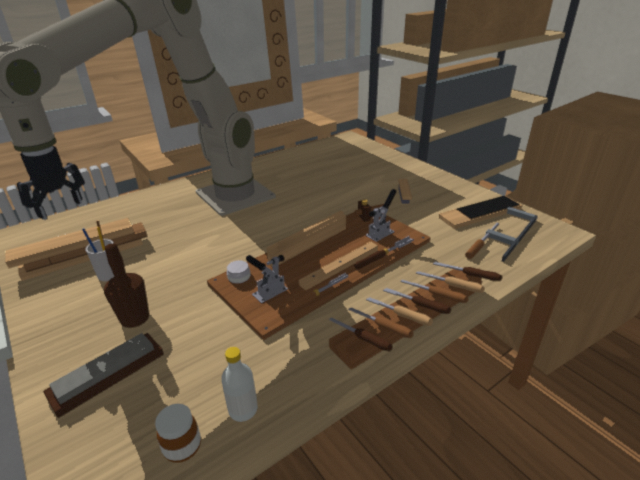

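View pics/side0.png

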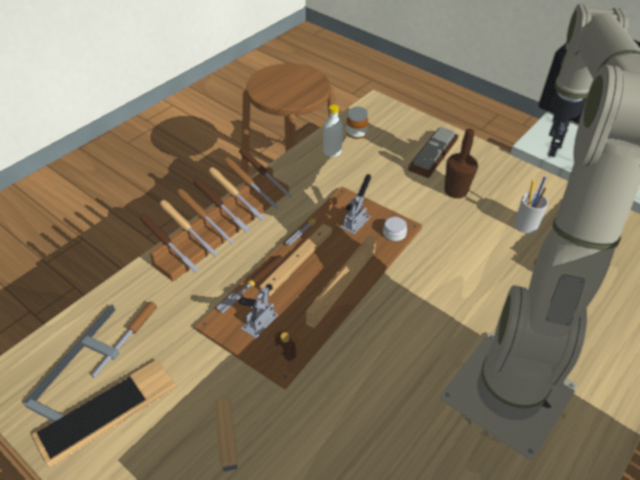

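The side view shows the board with corners near (193,323), (341,188), (421,228) and (286,386). The rail stands at about (307,320)–(375,245), with the clamps at (260,312) and (355,212). Enlarging both views.

```bash
python3 - <<'E'
import cv2
a=cv2.imread('pics/side0.png')[175:395,185:430];cv2.imwrite('pics/sidec.png',cv2.resize(a,None,fx=2.7,fy=2.7,interpolation=cv2.INTER_CUBIC))
a=cv2.imread('pics/scene0.png')[175:340,200:440];cv2.imwrite('pics/scenec.png',cv2.resize(a,None,fx=3.3,fy=3.3,interpolation=cv2.INTER_CUBIC))
E
```

```text
(no output)
```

View pics/sidec.png

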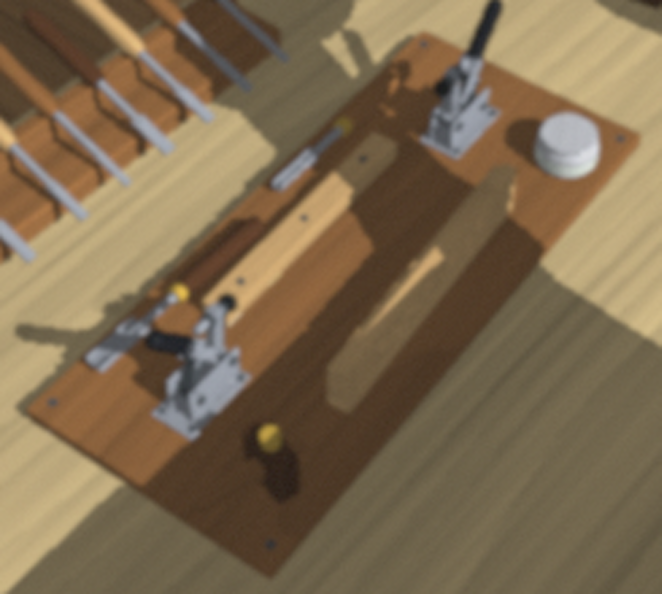

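View pics/scenec.png

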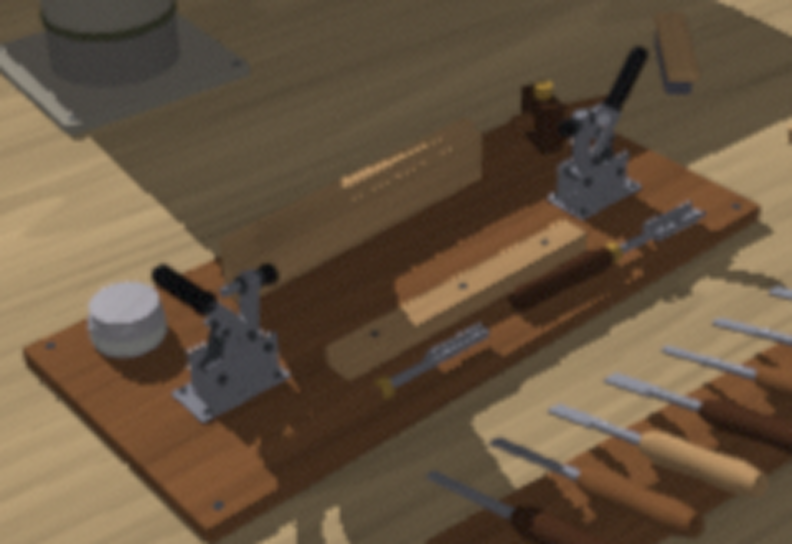

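The side crop shows board-top corners at about (22,405), (420,33), (640,137) and (271,572). The rail end is at (328,370)–(347,412), and its far end is at (500,167)–(517,205). The scene crop shows corners at (25,350), (208,528) and (760,208), with the rail at (218,250)–(482,120). Fitting poses.

```bash
cat > h.py <<'E'
import numpy as np
from workcell import manip, viewer
K={};E={}
K['scene']=np.array([[439.78972143,0,322.20584066],[0,439.78972143,236.18529788],[0,0,1]])
E['scene']=np.array([[0.59426275,0.80413488,-0.01479436,-0.33734503],[-0.43498272,0.33681956,0.83507043,0.16220084],[0.67649228,-0.48981596,0.5499441,-1.68924354],[0,0,0,1]])
K['side']=np.array([[609.45972736,0,319.92663255],[0,609.45972736,247.26065832],[0,0,1]])
E['side']=np.array([[-0.76817372,-0.64009612,0.013642,0.43250347],[0.47872653,-0.5601063,0.67609307,-0.33181945],[-0.42512358,0.52588771,0.73668993,-1.39871543],[0,0,0,1]])
def proj(n,P):
    P=np.atleast_2d(P);p=P@E[n][:3,:3].T+E[n][:3,3];p=p*[1,-1,-1];p=p@K[n].T
    return p[:,:2]/p[:,2:]
def ray(n,uv,z):
    d=np.linalg.inv(K[n])@[uv[0],uv[1],1];d=d*[1,-1,-1];R=E[n][:3,:3];c=-R.T@E[n][:3,3];d=R.T@d
    return c+d*(z-c[2])/d[2]
def crop(n,p):
    s,o=(2.7,(185,175)) if n=='side' else (3.3,(200,175))
    return (np.asarray(p,float)+.5)/s-.5+o
def uncrop(n,p):
    s,o=(2.7,(185,175)) if n=='side' else (3.3,(200,175))
    return (np.asarray(p,float)+.5-o)*s if 0 else (np.asarray(p)-o+.5)*s-.5
def fw(q,P):  # fixture pose q=(x,y,yaw)
    P=np.atleast_2d(np.asarray(P,float));c,s=np.cos(q[2]),np.sin(q[2])
    return np.c_[q[0]+c*P[:,0]-s*P[:,1],q[1]+s*P[:,0]+c*P[:,1],P[:,2]]
E
python3 - <<'E'
from h import *
from scipy.optimize import least_squares
np.set_printoptions(precision=4,suppress=True)
for n in K: print(n,'cam',-E[n][:3,:3].T@E[n][:3,3])
obs=[('side',(22,405),(.12,.32,.018)),('side',(420,33),(.12,-.32,.018)),('side',(640,137),(-.16,-.32,.018)),('side',(271,572),(-.16,.32,.018)),
('scene',(25,350),(-.16,-.32,.018)),('scene',(208,528),(.12,-.32,.018)),('scene',(760,208),(.12,.32,.018))]
for o in obs: print(ray(o[0],crop(o[0],o[1]),o[2][2]))
f=lambda q:np.concatenate([(proj(o[0],fw(q,o[2]))[0]-crop(o[0],o[1])) for o in obs])
r=least_squares(f,[.6,0,0]);q=r.x;print('fix',q,np.degrees(q[2]),r.fun)
# predicted fixture features in crops
for nm,P in dict(gripL=(0,.249,.134),gripR=(0,-.249,.134),fenL=(.03,.14,.038),fenR=(.03,-.14,.038),barLtop=(0,.186,.12)).items():
    print(nm,fw(q,P)[0],*[uncrop(n,proj(n,fw(q,P))[0]) for n in K])
# rail in fixture frame: rays at z=.078 (top)
def inv(w): 
    c,s=np.cos(q[2]),np.sin(q[2]);d=np.array(w[:2])-q[:2];return np.array([c*d[0]+s*d[1],-s*d[0]+c*d[1]])
for n,uv,z in [('scene',(218,250),.078),('scene',(478,120),.078),('scene',(482,178),.018),('side',(328,372),.078),('side',(490,170),.078),('side',(515,167),.078),('side',(347,412),.018),('side',(517,207),.018)]:
    print(n,uv,z,inv(ray(n,crop(n,uv),z)))
E
```

```text
scene cam [ 1.4138 -0.6108  0.7885]
side cam [-0.1035  0.8266  1.2489]
[0.6786 0.3475 0.018 ]
[ 0.7184 -0.2818  0.018 ]
[ 0.4406 -0.305   0.018 ]
[0.3928 0.328  0.018 ]
[ 0.4512 -0.3108  0.018 ]
[ 0.7223 -0.2904  0.018 ]
[0.6806 0.3388 0.018 ]
fix [0.5791 0.021  0.074 ] 4.237214663113337 [ 0.532   1.135   0.5077 -1.8261  0.2335 -1.3639 -1.0721 -0.7072 -0.9183
 -1.5662  0.422  -0.1815  0.8654 -1.8499]
gripL [0.5607 0.2693 0.134 ] [627.6013  74.7878] [166.3826 341.6317]
gripR [ 0.5974 -0.2274  0.134 ] [183.9532 285.3318] [484.0445  26.7006]
fenL [0.5986 0.1628 0.038 ] [565.1552 215.6219] [225.1026 314.3087]
fenR [ 0.6193 -0.1164  0.038 ] [327.1346 342.6411] [396.0318 142.0127]
barLtop [0.5653 0.2065 0.12  ] [580.5389 110.0007] [214.2232 305.1546]
scene (218, 250) 0.078 [-0.0903 -0.1614]
scene (478, 120) 0.078 [-0.1027  0.1532]
scene (482, 178) 0.018 [-0.0916  0.1493]
side (328, 372) 0.078 [-0.105   0.1606]
side (490, 170) 0.078 [-0.0878 -0.1303]
side (515, 167) 0.078 [-0.1055 -0.1483]
side (347, 412) 0.018 [-0.119   0.1509]
side (517, 207) 0.018 [-0.1103 -0.1534]
```

```bash
python3 - <<'E'
from h import *
np.set_printoptions(precision=3,suppress=True)
for nm,n,uv in [('mallet','side',(459,192)),('mallet','scene',(133,318)),('cup','side',(527,228)),('cup','scene',(106,278)),('brush','side',(433,160)),('brush','scene',(105,380)),('box','scene',(90,250))]: print(nm,n,ray(n,uv,0.0))
from scipy.spatial.transform import Rotation as R
o=manip.get_obs(); print(R.from_quat(o['ee_rot']).as_matrix(), o['joint_pos'])
E
```

```text
mallet side [ 0.441 -0.516  0.   ]
mallet scene [ 0.453 -0.519  0.   ]
cup side [ 0.211 -0.511  0.   ]
cup scene [ 0.238 -0.532  0.   ]
brush side [ 0.585 -0.594  0.   ]
brush scene [ 0.614 -0.628  0.   ]
box scene [ 0.059 -0.535  0.   ]
[[ 0.921  0.388 -0.001]
 [ 0.388 -0.921  0.001]
 [-0.    -0.001 -1.   ]] [ 1.149  0.333 -0.065  1.461  0.022  1.35  -0.088]
```

The crops confirm the fit: the grips and fence ends land within 1 mm or so. The fixture is at (0.579, 0.021) with yaw 4.2°. The rail stands at fixture x −0.115 to −0.091, y ≈ 0. Now raising, aligning and travelling.

Emit:
arm_command(series="0 0 0 -0.12 0.05; 0 0 0 -0.12 0.053; 0 0.04 -0.11 0 0; 0 0.04 -0.11 0 0; 0 0.04 -0.11 0 0; 0 0.04 -0.11 0 0; 0 0.04 -0.11 0 0; 0 0.04 -0.11 0 0; 0 0.04 -0.11 0 0; 0 0.04 -0.11 0 0")

```text
clock: 1.35
position: [0.344, -0.2137, 0.3072]
ee_rot: [0.999, 0.038, -0.0, 0.0]
ft_force: [0.6, 0.2, 0.3]
grip_width: 1.002
grasp_force: 0.0
```

Emit:
arm_command(series="0 0.038 -0.108 0 0; 0 0.038 -0.108 0 0; 0 0.038 -0.108 0 0; 0 0.038 -0.108 0 0; 0 0.038 -0.109 0 0; 0 0 0 0.13 0; 0 0 0 0.13 0; 0 0 0 0.13 0; 0 0 0 0.13 0; 0 0 0 0.085 0")

```text
clock: 2.6
position: [0.4021, 0.0062, 0.0632]
ee_rot: [0.999, 0.038, -0.001, -0.0]
ft_force: [-0.1, -0.8, 0.5]
grip_width: 1.0
grasp_force: 0.0
```

```bash
cat > st.py <<'E'
from h import *
q=[.5791,.021,.074]
def st():
    o=manip.get_obs();d=o['position'][:2]-q[:2];c,s=np.cos(q[2]),np.sin(q[2])
    print(round(o['clock'],2),'fix TCP mm',np.round(1000*np.array([c*d[0]+s*d[1],-s*d[0]+c*d[1],o['position'][2]]),1),'yaw',np.degrees(2*np.arctan2(o['ee_rot'][1],o['ee_rot'][0])).round(2),'F',np.round(o['ft_force'],1),np.round(o['joint_pos'],2))
def pic(n,f,box=None,s=1):
    import cv2
    a=viewer.camera(n)['pixels'][:,:,::-1]
    if box: a=a[box[1]:box[3],box[0]:box[2]]
    cv2.imwrite('pics/'+f,cv2.resize(a,None,fx=s,fy=s,interpolation=cv2.INTER_CUBIC))
E
python3 -c "
from st import *
st();pic('side','pre.png',(185,175,430,395),2.7)"
```

```text
2.6 fix TCP mm [-177.6   -1.7   63.2] yaw 4.32 F [-0.1 -0.8  0.5] [ 0.62  0.04 -0.75  2.15  0.03  0.97 -1.64]
```

View pics/pre.png

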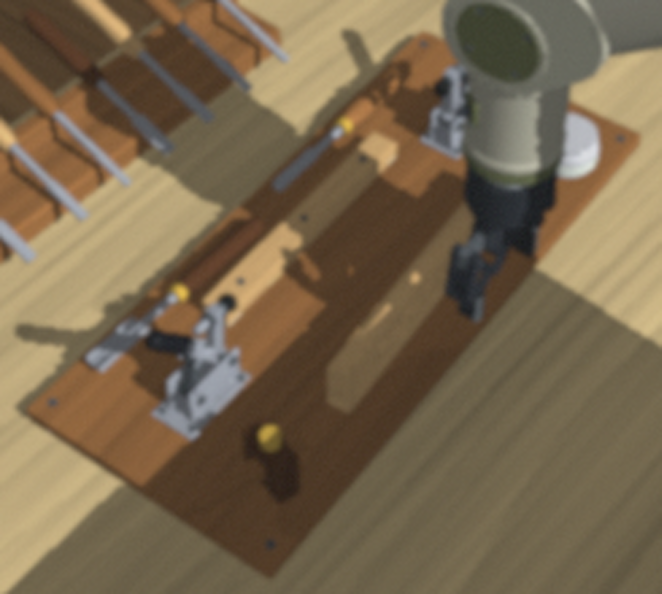

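The gripper is in front of the rail (rail end at (340,395) in the crop), clear of everything. Approaching and tipping slowly.

Emit:
arm_command(series="0 0.05 0 0 0; 0 0.05 0 0 0; 0 0.012 0 0 0; 0 0.012 0 0 0; 0 0.012 0 0 0; 0 0.012 0 0 0; 0 0.012 0 0 0; 0 0.012 0 0 0; 0 0.012 0 0 0; 0 0 0 0 0")

```text
clock: 3.9
position: [0.4771, 0.0118, 0.0654]
ee_rot: [0.999, 0.038, 0.0, -0.0]
ft_force: [1.4, -1.0, -0.2]
grip_width: 0.998
grasp_force: 0.0
```

```bash
python3 -c "
from st import *
st();pic('side','tip1.png',(185,175,430,395),2.7)"
```

```text
3.9 fix TCP mm [-102.4   -1.6   65.4] yaw 4.32 F [ 1.4 -1.  -0.2] [ 0.56  0.23 -0.73  1.98  0.18  1.   -1.76]
```

View pics/tip1.png

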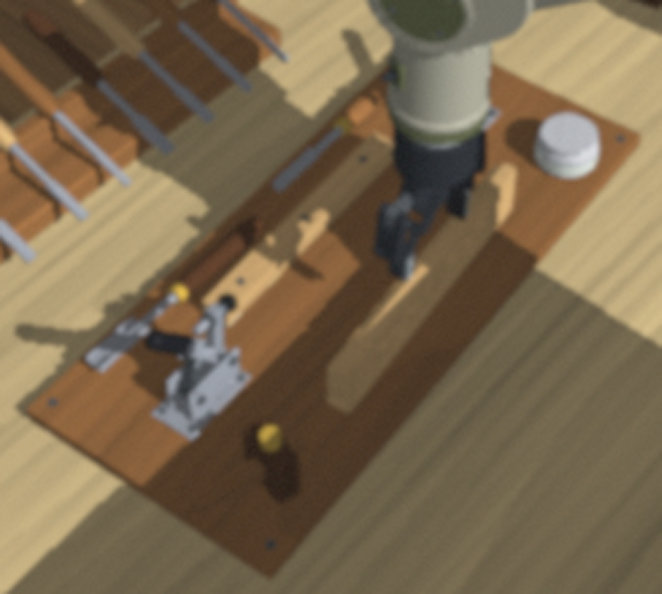

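The finger tip is at (402,275) and the rail end at (328,370)–(347,412) looks unmoved, so I'm checking the geometry by overlaying a wireframe.

```bash
python3 - <<'E'
from st import *
import cv2
np.set_printoptions(precision=0,suppress=True)
V=np.array([(x,y,z) for x in(-.115,-.091) for y in(-.15,.15) for z in(.018,.078)])
ed=[(0,1),(2,3),(4,5),(6,7),(0,2),(1,3),(4,6),(5,7),(0,4),(1,5),(2,6),(3,7)]
ims=[]
for n,f in(('side','side0'),('side','now')):
    a=viewer.camera('side')['pixels'][:,:,::-1].copy() if f=='now' else cv2.imread('pics/side0.png')
    a=cv2.resize(a[215:345,290:410],None,fx=3.3,fy=3.3,interpolation=cv2.INTER_CUBIC)
    g=lambda P:tuple(int(v) for v in (proj(n,fw(q,P))[0]-[290,215]+.5)*3.3)
    if f!='now':
        for i,j in ed: cv2.line(a,g(V[i]),g(V[j]),(0,255,0) if V[i][2]==V[j][2]==.078 else (255,0,0),1)
    else:
        for y in(-.05,.05): cv2.circle(a,g((-.102,y,.059)),3,(0,0,255),1)
    ims.append(a)
cv2.imwrite('pics/ov.png',np.hstack(ims))
E
```

```text
(no output)
```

View pics/ov.png

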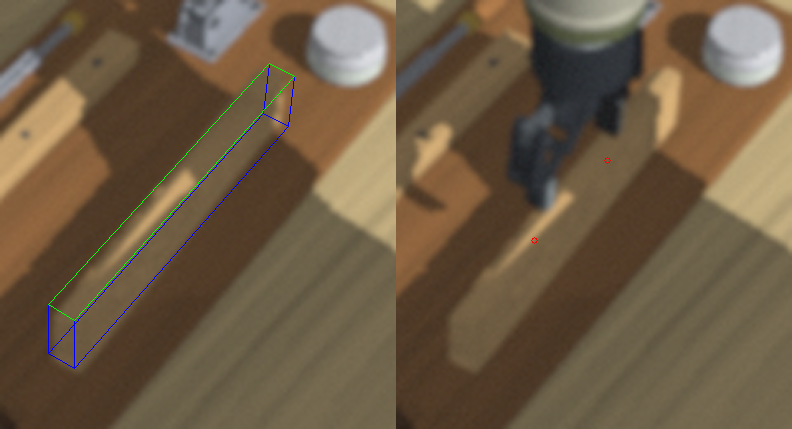

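```bash
python3 - <<'E'
from st import *
np.set_printoptions(precision=1,suppress=True)
for x,uv in((-.1776,[(472,318),(528,268)]),(-.1024,None)):
    obs=[crop('side',u) for u in uv] if uv else [np.array([149,208])/3.3+[290,215],np.array([216,136])/3.3+[290,215]]
    print(x,obs)
    for z in(.045,.06,.075,.09): print(z,[proj('side',fw(q,(x+dx,y,z)))[0] for y in(.044,-.044) for dx in (-.011,.011)])
st()
pic('scene','sc1.png',(200,135,440,340),3.2)
E
```

```text
-0.1776 [array([359.5, 292.5]), array([380.2, 273.9])]
0.045 [array([361.5, 305.7]), array([354.1, 301.6]), array([380.3, 283.4]), array([373. , 279.4])]
0.06 [array([361.9, 302. ]), array([354.4, 297.8]), array([380.8, 279.6]), array([373.5, 275.7])]
0.075 [array([362.3, 298.3]), array([354.8, 294.1]), array([381.3, 275.8]), array([373.9, 271.9])]
0.09 [array([362.7, 294.5]), array([355.1, 290.2]), array([381.9, 272. ]), array([374.4, 268. ])]
-0.1024 [array([335.2, 278. ]), array([355.5, 256.2])]
0.045 [array([336.4, 291.6]), array([329.3, 287.6]), array([355.6, 270.1]), array([348.6, 266.3])]
0.06 [array([336.6, 287.9]), array([329.4, 283.8]), array([356. , 266.3]), array([348.9, 262.5])]
0.075 [array([336.8, 284.1]), array([329.6, 280. ]), array([356.3, 262.5]), array([349.1, 258.7])]
0.09 [array([337. , 280.2]), array([329.7, 276.2]), array([356.6, 258.6]), array([349.4, 254.8])]
4.0 fix TCP mm [-102.8   -1.7   65.3] yaw 4.32 F [-0.6 -0.5  0.5] [ 0.6  0.2 -0.7  2.   0.2  1.  -1.8]
```

View pics/sc1.png

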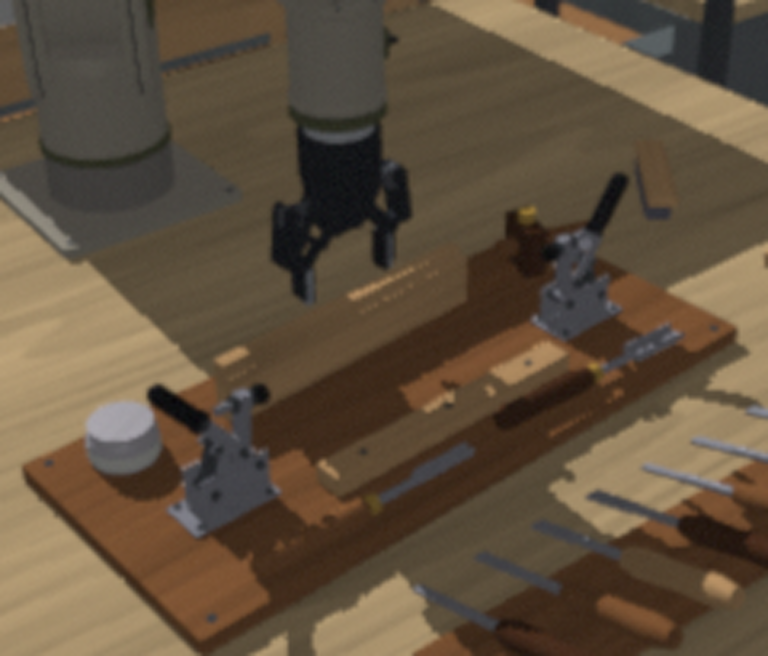

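Both views show the open fingertips above the rail's top edge (scene tips at (305,300) and (383,265)), so nothing was touched. Triangulating the tips.

```bash
python3 - <<'E'
from st import *
import cv2
np.set_printoptions(precision=4,suppress=True)
def P(n): return K[n]@np.diag([1,-1,-1])@E[n][:3]
for nm,a,b in(('L',(335.2,278),(383,266)),('R',(355.5,256.2),(305,301))):
    b=np.array(b)/3.2+[200,135]
    X=cv2.triangulatePoints(P('side'),P('scene'),np.array(a,float).reshape(2,1),b.reshape(2,1)).ravel();X=X[:3]/X[3]
    d=X[:2]-q[:2];c,s=np.cos(q[2]),np.sin(q[2]);print(nm,X,c*d[0]+s*d[1],-s*d[0]+c*d[1],proj('side',X)-a)
o=manip.get_obs();print(o['position'],o['grip_width'])
E
```

```text
L [0.4699 0.0587 0.0941] -0.10606638453924928 0.04568434991438102 [[-0.9538  0.2082]]
R [ 0.4758 -0.0326  0.0927] -0.10695441420889201 -0.045799456909237694 [[-0.5328  0.1485]]
[0.4766 0.0117 0.0653] 1.0012000108512975
```

Emit:
arm_command(series="0 -0.08 0 0 0; 0 -0.08 0 0 0; 0 0 0 0.032 0; 0 0 0 0.032 0; 0 0.08 0 0 0; 0 0.012 0 0 0; 0 0.012 0 0 0; 0 0.012 0 0 0; 0 0.012 0 0 0; 0 0.012 0 0 0")

```text
clock: 5.3
position: [0.4691, 0.011, 0.0399]
ee_rot: [0.999, 0.038, 0.0, 0.0]
ft_force: [0.2, 0.6, 0.9]
grip_width: 0.998
grasp_force: 0.1
```

```bash
python3 - <<'E'
from st import *
import cv2
st()
a=viewer.camera('scene')['pixels'][160:310,250:380,::-1];b=viewer.camera('side')['pixels'][200:350,280:410,::-1]
cv2.imwrite('pics/d2.png',cv2.resize(np.hstack([a,b]),None,fx=3,fy=3,interpolation=cv2.INTER_CUBIC))
E
```

```text
5.3 fix TCP mm [-110.5   -1.8   39.9] yaw 4.31 F [0.2 0.6 0.9] [ 0.56  0.25 -0.74  2.02  0.21  0.95 -1.78]
```

View pics/d2.png

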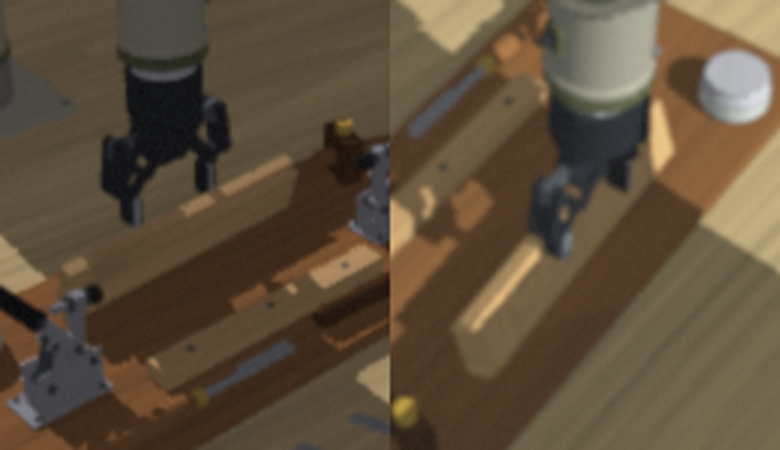

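The rail is now leaning: its left top end moved from raw (306,313) to (303,308). The fingers bear on its upper edge. Continuing to tip it.

Emit:
arm_command(series="0 0.012 0 0 0; 0 0.012 0 0 0; 0 0.012 0 0 0; 0 0.012 0 0 0; 0 0.012 0 0 0; 0 0.012 0 0 0; 0 0 0 0 0; 0 0 0 0 0; 0 0 0 0 0; 0 0 0 0 0")

```text
clock: 6.65
position: [0.4975, 0.0132, 0.0398]
ee_rot: [0.999, 0.038, 0.0, 0.0]
ft_force: [-0.3, 0.0, -0.1]
grip_width: 1.0
grasp_force: 0.0
```

```bash
cat > mask.py <<'E'
# compare the picture now with the first one: where did the pale rail go (fixture mm)
from st import *
import cv2
def score(n,img):
    # mean absolute edge strength along modelled rail outline for lying rail, search x0 (robot-side edge), yaw
    g=cv2.GaussianBlur(cv2.cvtColor(img,cv2.COLOR_RGB2GRAY),(3,3),0).astype(float)
    return g
def inplane(n,img,x0,y0,x1,y1,z,s=1):  # rectify the plane z to 1 mm pixels in fixture frame
    xs,ys=np.meshgrid(np.arange(x0,x1,s),np.arange(y0,y1,s))
    P=fw(q,np.c_[xs.ravel()/1e3,ys.ravel()/1e3,np.full(xs.size,z)]);uv=proj(n,P).astype(np.float32).reshape(*xs.shape,2)
    return cv2.remap(img,uv[...,0],uv[...,1],cv2.INTER_LINEAR)
E
python3 - <<'E'
from mask import *
st()
for n in('side','scene'):
    im=viewer.camera(n)['pixels']
    for (a,b) in((-140,-100),(100,140)):
        r=inplane(n,im,-130,a,60,b,.042).astype(float).mean(0)
        print(n,a,[int(v) for v in r.mean(1)[::5]], 'R-B',[int(v) for v in (r[:,0]-r[:,2])[::5]])
E
```

```text
6.65 fix TCP mm [-82.   -1.8  39.8] yaw 4.31 F [-0.3  0.  -0.1] [ 0.53  0.31 -0.72  1.95  0.25  0.97 -1.81]
side -140 [96, 93, 92, 95, 98, 95, 91, 100, 122, 126, 120, 116, 116, 115, 98, 61, 41, 50, 54, 53, 53, 52, 51, 53, 58, 63, 64, 62, 59, 57, 54, 53, 51, 55, 62, 70, 78, 76] R-B [74, 71, 70, 73, 77, 74, 70, 69, 71, 68, 63, 61, 61, 59, 46, 20, -1, -8, -9, -9, -9, -8, -9, -8, -7, -5, -4, -1, 1, 1, 2, 3, 5, 9, 15, 24, 32, 40]
side 100 [60, 61, 60, 59, 59, 70, 84, 88, 92, 92, 92, 92, 91, 96, 126, 155, 153, 156, 156, 127, 71, 61, 69, 92, 99, 98, 96, 95, 97, 122, 157, 151, 125, 114, 110, 132, 153, 130] R-B [41, 42, 42, 41, 40, 40, 43, 44, 47, 47, 47, 47, 46, 49, 68, 85, 85, 86, 86, 71, 45, 43, 50, 72, 77, 77, 75, 74, 75, 77, 85, 82, 58, 43, 40, 64, 83, 73]
scene -140 [71, 60, 54, 53, 53, 52, 52, 57, 62, 60, 52, 47, 48, 63, 84, 91, 90, 89, 89, 87, 81, 78, 76, 72, 68, 60, 47, 44, 44, 43, 43, 45, 46, 54, 69, 69, 67, 69] R-B [34, 40, 44, 45, 44, 43, 40, 30, 16, 7, 8, 11, 17, 32, 47, 52, 51, 51, 50, 49, 46, 44, 43, 40, 39, 37, 36, 36, 36, 36, 35, 36, 37, 37, 40, 38, 35, 38]
scene 100 [63, 52, 42, 41, 41, 42, 43, 47, 61, 71, 73, 73, 73, 73, 85, 114, 129, 128, 130, 127, 103, 79, 71, 59, 46, 44, 47, 55, 58, 62, 71, 81, 84, 99, 117, 123, 123, 121] R-B [26, 30, 33, 33, 34, 35, 35, 35, 38, 41, 40, 41, 41, 42, 48, 65, 74, 74, 74, 73, 59, 44, 41, 39, 36, 36, 40, 46, 47, 51, 58, 66, 68, 71, 73, 74, 74, 74]
```

The rectified profiles show the rail lying at fixture x ≈ −93 to −33 (60 wide). So it toppled. Backing off, lowering and approaching its near edge.

Emit:
arm_command(series="0 -0.085 0 0 0; 0 -0.085 0 0 0; 0 0 0 0.03 0; 0 0 0 0.03 0; 0 0 0 0.027 0; 0 0 0 0 0; 0 0.05 0 0 0; 0 0.05 0 0 0; 0 0 0 0 0; 0 0 0 0 0")

```text
clock: 8.0
position: [0.469, 0.0113, 0.0048]
ee_rot: [0.999, 0.038, -0.0, -0.0]
ft_force: [-0.1, -0.5, -0.0]
grip_width: 0.999
grasp_force: 0.0
```

```bash
python3 - <<'E'
from mask import *
st()
im=viewer.camera('side')['pixels'];cv2.imwrite('pics/x.png',im[:,:,::-1])
for (a,b) in((-140,-100),(-80,-60),(75,95),(100,140)):
    r=inplane('side',im,-130,a,60,b,.042).astype(float).mean(0);print(a,[int(v) for v in r.mean(1)[::5]])
# finger tips: darkness/blueness down the left finger, world vertical line in front of rail
for y in(.046,-.046):
  for dx in(-.004,.0): print(y,[(z,im[tuple(proj('side',fw(q,(-.110+dx,y,z/1e3)))[0].round().astype(int)[::-1])].tolist()) for z in range(15,80,8)])
E
```

```text
8.0 fix TCP mm [-110.5   -1.5    4.8] yaw 4.33 F [-0.1 -0.5 -0. ] [ 0.54  0.32 -0.72  2.04  0.27  0.88 -1.83]
-140 [95, 93, 92, 95, 98, 91, 76, 64, 59, 55, 53, 62, 78, 101, 122, 133, 136, 137, 136, 132, 128, 122, 116, 108, 101, 94, 88, 83, 78, 78, 81, 84, 87, 88, 89, 91, 91, 86]
-80 [60, 58, 56, 61, 62, 47, 36, 42, 49, 51, 50, 48, 47, 45, 43, 41, 39, 37, 35, 34, 35, 39, 45, 55, 61, 60, 59, 59, 58, 67, 81, 85, 89, 90, 89, 90, 90, 79]
75 [62, 61, 59, 59, 58, 63, 79, 84, 90, 91, 92, 92, 92, 99, 127, 154, 156, 153, 157, 143, 87, 62, 63, 76, 89, 92, 90, 89, 95, 126, 161, 167, 161, 157, 157, 156, 155, 131]
100 [60, 61, 60, 59, 59, 70, 84, 88, 92, 92, 92, 92, 92, 95, 126, 155, 153, 156, 157, 127, 70, 62, 69, 92, 99, 98, 96, 94, 97, 122, 157, 151, 124, 114, 110, 131, 153, 130]
0.046 [(15, [84, 63, 42]), (23, [82, 59, 37]), (31, [80, 65, 54]), (39, [62, 64, 65]), (47, [51, 56, 59]), (55, [52, 55, 57]), (63, [46, 47, 51]), (71, [41, 45, 48]), (79, [46, 50, 53])]
0.046 [(15, [83, 61, 44]), (23, [79, 57, 37]), (31, [65, 55, 47]), (39, [38, 40, 41]), (47, [34, 36, 38]), (55, [37, 40, 44]), (63, [45, 48, 55]), (71, [50, 51, 56]), (79, [50, 53, 57])]
-0.046 [(15, [82, 59, 40]), (23, [80, 59, 41]), (31, [64, 49, 38]), (39, [34, 32, 32]), (47, [34, 35, 36]), (55, [28, 31, 32]), (63, [35, 36, 35]), (71, [40, 41, 42]), (79, [37, 41, 45])]
-0.046 [(15, [79, 56, 38]), (23, [78, 58, 39]), (31, [68, 52, 37]), (39, [38, 33, 32]), (47, [27, 28, 30]), (55, [27, 26, 28]), (63, [27, 31, 31]), (71, [36, 37, 41]), (79, [46, 50, 54])]
```

Tips are at z ≈ 0.032 and bear on the near edge. Going 4 mm lower, then pushing.

Emit:
arm_command(series="0 0 0 0.01 0; 0 0.015 0 0 0; 0 0.015 0 0 0; 0 0.015 0 0 0; 0 0.015 0 0 0; 0 0.015 0 0 0; 0 0.015 0 0 0; 0 0.015 0 0 0; 0 0.015 0 0 0; 0 0.015 0 0 0")

```text
clock: 9.3
position: [0.5239, 0.0152, 0.001]
ee_rot: [0.999, 0.038, 0.0, 0.0]
ft_force: [-0.9, -0.7, -0.2]
grip_width: 1.0
grasp_force: 0.5
```

```bash
python3 - <<'E'
from mask import *
st()
for n in('side','scene'):
  im=viewer.camera(n)['pixels']
  for (a,b) in((-140,-120),(120,140)):
    r=inplane(n,im,-100,a,60,b,.042).astype(float).mean(0);print(n,a,[int(v) for v in r.mean(1)[::5]])
E
```

```text
9.3 fix TCP mm [-55.5  -1.7   1. ] yaw 4.31 F [-0.9 -0.7 -0.2] [ 0.47  0.43 -0.68  1.91  0.34  0.92 -1.87]
side -140 [93, 90, 92, 95, 95, 95, 97, 96, 98, 118, 133, 121, 113, 99, 80, 59, 48, 62, 87, 114, 147, 169, 171, 163, 155, 147, 141, 135, 129, 123, 116, 109]
side 120 [56, 59, 59, 57, 55, 58, 59, 56, 60, 88, 142, 163, 160, 159, 159, 159, 159, 159, 159, 159, 159, 159, 156, 124, 102, 118, 88, 78, 81, 119, 151, 128]
scene -140 [59, 70, 85, 83, 62, 43, 33, 31, 36, 40, 41, 50, 72, 81, 81, 79, 75, 74, 74, 73, 74, 74, 73, 73, 74, 72, 70, 65, 70, 71, 71, 71]
scene 120 [35, 38, 41, 42, 43, 43, 43, 42, 41, 42, 44, 60, 102, 131, 135, 135, 135, 136, 135, 135, 135, 135, 134, 127, 99, 77, 79, 93, 108, 111, 110, 109]
```

Emit:
arm_command(series="0 0.0075 0 0 0; 0 0.0075 0 0 0; 0 0.0075 0 0 0; 0 0.0075 0 0 0; 0 0.0025 0 0 0; 0 0.0025 0 0 0; 0 0.0025 0 0 0; 0 0 0 0 0; 0 0 0 0 0; 0 0 0 0 0")

```text
clock: 10.65
position: [0.5373, 0.0162, 0.0008]
ee_rot: [0.999, 0.037, -0.001, 0.0]
ft_force: [-7.6, -0.0, 6.1]
grip_width: 0.995
grasp_force: 3.8
```

```bash
python3 -c "
from st import *
st()"
```

```text
10.65 fix TCP mm [-42.1  -1.7   0.8] yaw 4.29 F [-7.6 -0.   6.1] [ 0.46  0.46 -0.67  1.87  0.35  0.94 -1.87]
```

Force has risen to 7.6 N, so the rail is at the fence. Pressing a bit more to square it.

Emit:
arm_command(series="0 0.0025 0 0 0; 0 0.0025 0 0 0; 0 0 0 0 0; 0 0 0 0 0; 0 0 0 0 0; 0 0 0 0 0; 0 0 0 0 0; 0 0 0 0 0; 0 0 0 0 0; 0 0 0 0 0")

```text
clock: 11.9
position: [0.5372, 0.0162, 0.0005]
ee_rot: [0.999, 0.037, -0.003, 0.001]
ft_force: [-16.8, -1.1, 12.5]
grip_width: 1.002
grasp_force: 8.5
```

```bash
python3 - <<'E'
from mask import *
st()
for n in('side','scene'):
  im=viewer.camera(n)['pixels']
  for (a,b) in((-138,-125),(-110,-90),(90,110),(125,138)):
    r=inplane(n,im,-70,a,60,b,.042).astype(float).mean(0);print(n,a,[int(v) for v in r.mean(1)[::4]])
  for (a,b) in((-180,-110),(110,180)):
    r=inplane(n,im,-20,a,10,b,.042).astype(float).mean(1);print(n,'y',a,[int(v) for v in r.mean(1)[::4]])
E
```

```text
11.9 fix TCP mm [-42.1  -1.7   0.5] yaw 4.3 F [-16.8  -1.1  12.5] [ 0.45  0.46 -0.67  1.87  0.35  0.94 -1.87]
side -138 [97, 97, 96, 95, 95, 97, 102, 116, 133, 127, 113, 105, 95, 83, 66, 49, 41, 48, 64, 84, 103, 132, 160, 176, 175, 167, 158, 152, 148, 145, 140, 136, 131]
side -110 [61, 61, 59, 58, 58, 59, 64, 73, 76, 64, 46, 37, 42, 49, 52, 54, 54, 55, 55, 59, 70, 86, 99, 104, 100, 92, 92, 97, 100, 101, 101, 100, 97]
side 90 [58, 57, 56, 57, 59, 61, 86, 138, 161, 160, 157, 149, 137, 149, 156, 161, 163, 157, 154, 164, 161, 147, 151, 156, 150, 135, 141, 143, 137, 146, 154, 140, 95]
side 125 [59, 57, 56, 57, 59, 61, 83, 137, 164, 164, 163, 160, 160, 159, 159, 159, 159, 159, 159, 159, 159, 159, 159, 145, 104, 67, 63, 66, 82, 124, 151, 138, 91]
side y -180 [112, 106, 101, 97, 100, 116, 124, 116, 110, 103, 86, 71, 63, 58, 55, 54, 53, 54]
side y 110 [155, 161, 162, 159, 158, 160, 160, 159, 157, 152, 144, 118, 95, 93, 105, 122, 128, 126]
scene -138 [35, 29, 32, 37, 39, 40, 42, 41, 41, 44, 56, 69, 75, 74, 74, 73, 74, 73, 73, 74, 73, 74, 73, 73, 73, 73, 73, 72, 71, 71, 71, 71, 71]
scene -110 [43, 43, 41, 40, 40, 40, 42, 41, 42, 44, 51, 65, 72, 72, 71, 73, 73, 73, 73, 74, 74, 74, 74, 73, 73, 73, 72, 72, 71, 66, 63, 67, 71]
scene 90 [32, 39, 41, 41, 42, 43, 42, 42, 42, 51, 79, 111, 118, 104, 102, 114, 121, 119, 118, 123, 128, 123, 110, 113, 124, 116, 93, 92, 117, 126, 123, 127, 131]
scene 125 [44, 43, 42, 42, 41, 42, 42, 41, 41, 50, 80, 115, 133, 135, 136, 136, 135, 135, 135, 136, 136, 136, 135, 135, 133, 121, 98, 88, 97, 104, 106, 105, 103]
scene y -180 [56, 74, 84, 80, 76, 74, 73, 84, 101, 88, 77, 73, 73, 74, 74, 73, 72, 70]
scene y 110 [134, 138, 136, 136, 136, 136, 135, 133, 128, 117, 94, 68, 55, 54, 57, 60, 64, 66]
```

The rail's near edge is at x ≈ −30 at both ends, with its ends at y ≈ ±150. It is home and square. Retracting, shutting the fingers, and going above the left grip.

Emit:
arm_command(series="0 -0.02 0 0 0; 0 -0.04 0 0 0; 1 0 0 -0.13 0; 1 0 0 -0.13 0; 1 0 0 -0.13 0; 1 0 0 -0.13 0; 1 0.04 -0.155 0 0; 1 0.04 -0.155 0 0; 1 0.04 -0.155 0 0; 1 0.04 -0.155 0 0")

```text
clock: 13.25
position: [0.5614, 0.2625, 0.2092]
ee_rot: [0.999, 0.037, 0.001, -0.0]
ft_force: [0.2, -0.5, 0.5]
grip_width: 0.002
grasp_force: 0.0
```

```bash
python3 - <<'E'
from mask import *
st()
im=viewer.camera('side')['pixels'];cv2.imwrite('pics/y.png',im[:,:,::-1])
for (a,b) in((-138,-120),(-20,20),(120,138)):
    r=inplane('side',im,-60,a,60,b,.042).astype(float).mean(0);print(a,[int(v) for v in r.mean(1)[::4]])
o=manip.get_obs();d=o['position'];print(o['grip_width'])
for z in range(130,260,8): print(z,im[tuple(proj('side',[d[0],d[1],z/1e3])[0].round().astype(int)[::-1])].tolist(),end=' ')
E
```

```text
13.25 fix TCP mm [2.000e-01 2.422e+02 2.092e+02] yaw 4.25 F [ 0.2 -0.5  0.5] [ 0.12  0.44 -0.85  1.45  0.33  1.4  -2.23]
-138 [96, 94, 95, 100, 112, 135, 154, 162, 162, 160, 160, 160, 160, 160, 159, 159, 160, 159, 158, 158, 158, 155, 144, 140, 145, 147, 147, 145, 139, 119]
-20 [58, 58, 57, 58, 68, 82, 97, 111, 117, 112, 113, 121, 122, 123, 124, 121, 119, 119, 117, 121, 130, 132, 124, 119, 120, 116, 117, 125, 123, 99]
120 [57, 59, 60, 66, 109, 155, 164, 164, 161, 160, 160, 160, 159, 159, 159, 159, 159, 158, 159, 159, 156, 134, 93, 74, 71, 76, 107, 142, 150, 117]
0.0028663412025717403
130 [44, 42, 41] 138 [39, 41, 45] 146 [44, 42, 40] 154 [103, 74, 49] 162 [137, 98, 59] 170 [145, 102, 64] 178 [137, 132, 136] 186 [91, 92, 96] 194 [83, 69, 61] 202 [96, 70, 46] 210 [113, 83, 55] 218 [112, 89, 65] 226 [104, 94, 73] 234 [69, 65, 59] 242 [45, 47, 51] 250 [45, 48, 51] 258 [45, 48, 52]
```

Emit:
arm_command(series="1 0 -0.024 0.06 0; 1 0 0 0.06 0; 1 0 0 0.05 0; 1 0 0 0.015 0; 1 0 0 0.015 0; 1 0 0 0.015 0; 1 0 0 0.015 0; 1 0 0 0.015 0; 1 0 0 0.015 0; 1 0 0 0.015 0")

```text
clock: 14.55
position: [0.5598, 0.2703, 0.0984]
ee_rot: [0.999, 0.038, -0.0, 0.0]
ft_force: [-0.1, 0.6, -0.5]
grip_width: 0.002
grasp_force: 0.0
```

```bash
python3 -c "
from st import *
st()"
```

```text
14.55 fix TCP mm [ -0.9 250.   98.4] yaw 4.31 F [-0.1  0.6 -0.5] [ 0.08  0.54 -0.81  1.57  0.41  1.21 -2.3 ]
```

Emit:
arm_command(series="1 0 0 0.0075 0; 1 0 0 0.0075 0; 1 0 0 0.0075 0; 1 0 0 0.0075 0; 1 0 0 0.0075 0; 1 0 0 0 0; 1 0 0 0 0; 1 0 0 0 0; 1 0 0 0 0; 1 0 0 0 0")

```text
clock: 15.8
position: [0.5599, 0.2703, 0.084]
ee_rot: [0.999, 0.038, 0.0, 0.0]
ft_force: [-0.3, -0.8, -0.7]
grip_width: 0.005
grasp_force: 0.0
```

```bash
python3 - <<'E'
from mask import *
st()
for n,s in(('side','side0'),('scene','scene0')):
    im=viewer.camera(n)['pixels'];cv2.imwrite(f'pics/z_{n}.png',im[:,:,::-1]);ref=cv2.imread(f'pics/{s}.png')[:,:,::-1]
    for k,p in dict(open_mid=(0,.249,.134),open_end=(0,.265,.154),q1=(0,.238,.12),bartop=(0,.177,.112),mid_half=(0,.255,.1),bar45=(0,.15,.08)).items():
        u=proj(n,fw(q,p))[0].round().astype(int);print(n,k,u,'ref',ref[u[1],u[0]],'now',im[u[1],u[0]])
E
```

```text
15.8 fix TCP mm [ -0.7 250.1  84. ] yaw 4.31 F [-0.3 -0.8 -0.7] [ 0.08  0.55 -0.8   1.58  0.42  1.19 -2.3 ]
side open_mid [246 301] ref [37 38 42] now [46 50 54]
side open_end [241 300] ref [37 40 44] now [40 43 47]
side q1 [250 302] ref [36 37 43] now [121 130 133]
side bartop [267 287] ref [74 77 81] now [117  98  68]
side mid_half [246 312] ref [83 59 40] now [64 66 70]
side bar45 [274 289] ref [195 159 109] now [126 120 115]
scene open_mid [390 197] ref [20 19 23] now [20 22 25]
scene open_end [394 190] ref [21 19 20] now [16 19 22]
scene q1 [387 202] ref [20 20 23] now [21 20 23]
scene bartop [373 211] ref [37 37 39] now [59 38 23]
scene mid_half [390 206] ref [89 76 58] now [57 59 60]
scene bar45 [367 223] ref [60 38 24] now [56 48 44]
```

The left bar has swung off its upright position, so the handle is following. Continuing down.

Emit:
arm_command(series="1 0 0 0.0075 0; 1 0 0 0.0075 0; 1 0 0 0.0075 0; 1 0 0 0.0075 0; 1 0 0 0.0075 0; 1 0 0 0.0075 0; 1 0 0 0.0075 0; 1 0 0 0.0075 0; 1 0 0 0 0; 1 0 0 0 0")

```text
clock: 17.15
position: [0.5599, 0.2703, 0.06]
ee_rot: [0.999, 0.038, -0.0, 0.0]
ft_force: [0.4, 0.5, -0.0]
grip_width: -0.003
grasp_force: 0.0
```

```bash
python3 -c "
from st import *
st()"
```

```text
17.15 fix TCP mm [ -0.7 250.   60. ] yaw 4.31 F [ 0.4  0.5 -0. ] [ 0.07  0.58 -0.79  1.6   0.44  1.15 -2.32]
```

Emit:
arm_command(series="1 0 0 0.005 0; 1 0 0 0.005 0; 1 0 0 0.005 0; 1 0 0 0.005 0; 1 0 0 0 0; 1 0 0 0 0; 1 0 0 0 0; 1 0 0 0 0; 1 0 0 0 0; 1 0 0 0 0")

```text
clock: 18.4
position: [0.56, 0.2706, 0.0523]
ee_rot: [0.999, 0.038, 0.0, -0.0]
ft_force: [-0.8, -0.5, 4.7]
grip_width: 0.001
grasp_force: 2.7
```

```bash
python3 -c "
from st import *
st()"
```

```text
18.4 fix TCP mm [ -0.6 250.3  52.3] yaw 4.32 F [-0.8 -0.5  4.7] [ 0.07  0.59 -0.78  1.61  0.45  1.13 -2.32]
```

Emit:
arm_command(series="1 0 0 0.0025 0; 1 0 0 0.0025 0; 1 0 0 0.0025 0; 1 0 0 0.0025 0; 1 0 0 0 0; 1 0 0 0 0; 1 0 0 0 0; 1 0 0 0 0; 1 0 0 0 0; 1 0 0 0 0")

```text
clock: 19.65
position: [0.56, 0.2712, 0.049]
ee_rot: [0.999, 0.038, 0.0, -0.0]
ft_force: [-3.1, 0.3, 9.5]
grip_width: 0.002
grasp_force: 5.1
```

```bash
python3 -c "
from st import *
st()"
```

```text
19.65 fix TCP mm [ -0.6 251.   49. ] yaw 4.34 F [-3.1  0.3  9.5] [ 0.07  0.59 -0.78  1.61  0.45  1.13 -2.32]
```

Emit:
arm_command(series="1 0 0 0.0025 0; 1 0 0 0.0025 0; 1 0 0 0.0025 0; 1 0 0 0.0025 0; 1 0 0 0 0; 1 0 0 0 0; 1 0 0 0 0; 1 0 0 0 0; 1 0 0 0 0; 1 0 0 0 0")

```text
clock: 20.9
position: [0.56, 0.2718, 0.0454]
ee_rot: [0.999, 0.038, 0.001, -0.001]
ft_force: [-4.1, 1.6, 13.3]
grip_width: 0.003
grasp_force: 6.7
```

```bash
python3 -c "
from st import *
st()"
```

```text
20.9 fix TCP mm [ -0.5 251.5  45.4] yaw 4.36 F [-4.1  1.6 13.3] [ 0.06  0.59 -0.78  1.61  0.45  1.12 -2.33]
```

Emit:
arm_command(series="1 0 0 0.0025 0; 1 0 0 0.0025 0; 1 0 0 0.0025 0; 1 0 0 0 0; 1 0 0 0 0; 1 0 0 0 0; 1 0 0 0 0; 1 0 0 0 0; 1 0 0 0 0; 1 0 0 0 0")

```text
clock: 22.15
position: [0.5601, 0.2721, 0.0428]
ee_rot: [0.999, 0.038, 0.001, -0.001]
ft_force: [-5.6, 1.8, 15.4]
grip_width: 0.001
grasp_force: 7.8
```

```bash
python3 - <<'E'
from mask import *
st()
for n,o in(('side',(225,270)),('scene',(350,170))):
    im=viewer.camera(n)['pixels'];cv2.imwrite(f'pics/w_{n}.png',im[:,:,::-1])
im=[cv2.imread(f'pics/w_{n}.png')[b[1]:b[1]+75,b[0]:b[0]+90] for n,b in(('side',(210,265)),('scene',(345,165)))]
cv2.imwrite('pics/w.png',cv2.resize(np.hstack(im),None,fx=4.4,fy=4.4,interpolation=cv2.INTER_CUBIC))
for n,b in(('side',(210,265)),('scene',(345,165))):
  for k,p in dict(grip=(0,.252,.065),end=(0,.285,.065),inner=(0,.219,.065),pad=(0,.128,.045),piv=(0,.186,.052)).items(): print(n,k,((proj(n,fw(q,p))[0]-b)*4.4).round())
E
```

```text
22.15 fix TCP mm [ -0.4 251.8  42.8] yaw 4.37 F [-5.6  1.8 15.4] [ 0.06  0.6  -0.78  1.62  0.46  1.12 -2.33]
side grip [166. 241.]
side end [126. 282.]
side inner [205. 201.]
side pad [309. 118.]
side piv [244. 177.]
scene grip [194. 225.]
scene end [224. 209.]
scene inner [162. 240.]
scene pad [ 72. 310.]
scene piv [130. 272.]
```

View pics/w.png

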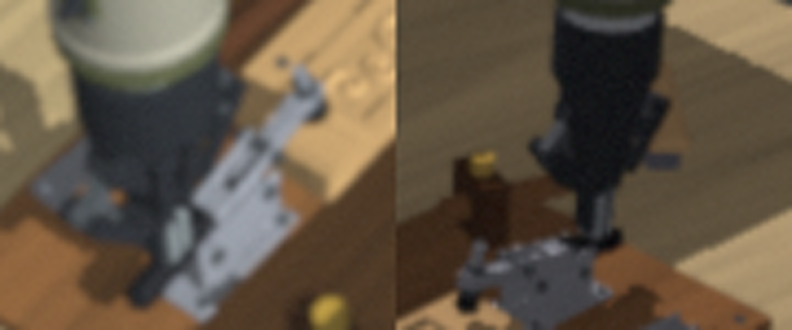

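The left clamp's bar reaches in with its pad on the rail (about (312,112), predicted (309,118)). The grip lies flat, slightly overdriven at 15 N. Lifting straight up and heading to the right clamp, checking the lock numerically on the way.

Emit:
arm_command(series="1 0 0 -0.02 0; 1 0 0 -0.09 0; 1 0 0 -0.1 0; 1 0 0 -0.1 0; 1 0 0 -0.1 0; 1 0 0.15 0 0; 1 0 0.15 0 0; 1 0 0.15 0 0; 1 0 0.15 0 0; 1 0 0.15 0 0")

```text
clock: 23.5
position: [0.5822, -0.0312, 0.2048]
ee_rot: [0.999, 0.037, -0.0, 0.0]
ft_force: [0.8, 0.1, -0.4]
grip_width: -0.002
grasp_force: 0.0
```

```bash
cat > grip.py <<'E'
from mask import *
from scipy.optimize import minimize
def fit(sgn,f='side'):
    # scan handle angle: mean brightness along the grip axis (dark grip); pin at y .170+, from grip mid minus 82 mm
    for n in('side','scene'):
        im=viewer.camera(n)['pixels'];cv2.imwrite(f'pics/{f}_{n}.png',im[:,:,::-1])
        g=im.astype(float).mean(2)
        out=[]
        for th in range(-20,56,5):
            t=np.radians(th);k=(th)/52
            pin=np.array([0,.170+(.1985-.170)*k,.065+.0044*k])
            P=[pin+s*np.array([0,np.cos(t),np.sin(t)]) for s in np.linspace(.056,.108,12)]
            P=np.array(P)*[1,sgn,1];uv=proj(n,fw(q,P)).astype(np.float32)[None]
            out.append((th,int(cv2.remap(g,uv[...,0],uv[...,1],cv2.INTER_LINEAR).mean())))
        print(n,out)
E
python3 -c "
from grip import *
st();fit(1,'L')
for n in('side','scene'):
  im=viewer.camera(n)['pixels'].astype(float).mean(2)
  for y in (.225,.25,.275):
    print(n,y,[(z,int(im[tuple(proj(n,fw(q,(0,y,z/1e3)))[0].round().astype(int)[::-1])])) for z in range(35,95,5)])
"
```

```text
23.5 fix TCP mm [ -0.8 -52.3 204.8] yaw 4.29 F [ 0.8  0.1 -0.4] [ 0.6   0.34 -0.77  1.55  0.24  1.35 -1.69]
side [(-20, 101), (-15, 77), (-10, 52), (-5, 46), (0, 41), (5, 40), (10, 55), (15, 62), (20, 61), (25, 61), (30, 60), (35, 61), (40, 61), (45, 62), (50, 65), (55, 67)]
scene [(-20, 66), (-15, 66), (-10, 47), (-5, 31), (0, 23), (5, 48), (10, 66), (15, 72), (20, 74), (25, 73), (30, 74), (35, 74), (40, 74), (45, 73), (50, 73), (55, 74)]
side 0.225 [(35, 132), (40, 107), (45, 43), (50, 44), (55, 42), (60, 45), (65, 41), (70, 37), (75, 54), (80, 94), (85, 109), (90, 88)]
side 0.25 [(35, 134), (40, 79), (45, 56), (50, 47), (55, 42), (60, 41), (65, 42), (70, 40), (75, 40), (80, 57), (85, 63), (90, 62)]
side 0.275 [(35, 100), (40, 91), (45, 72), (50, 50), (55, 44), (60, 42), (65, 39), (70, 37), (75, 43), (80, 56), (85, 68), (90, 70)]
scene 0.225 [(35, 70), (40, 70), (45, 69), (50, 70), (55, 69), (60, 123), (65, 95), (70, 40), (75, 36), (80, 41), (85, 52), (90, 71)]
scene 0.25 [(35, 69), (40, 68), (45, 67), (50, 28), (55, 13), (60, 17), (65, 20), (70, 28), (75, 49), (80, 75), (85, 74), (90, 72)]
scene 0.275 [(35, 68), (40, 45), (45, 46), (50, 34), (55, 17), (60, 16), (65, 14), (70, 54), (75, 69), (80, 74), (85, 71), (90, 72)]
```

Left handle fits level (0°) in both views with nothing touching it, so it is locked. Now the right clamp.

Emit:
arm_command(series="1 0 0.125 0 0; 1 0 0.125 0 0; 1 0 0.125 0 0; 1 0 0.124 0 0; 1 0 0 0.06 0; 1 0 0 0.06 0; 1 0 0 0.06 0; 1 0 0 0.015 0; 1 0 0 0.015 0; 1 0 0 0.015 0")

```text
clock: 24.95
position: [0.5983, -0.2276, 0.1159]
ee_rot: [0.999, 0.038, 0.001, 0.0]
ft_force: [-0.4, -0.1, 2.1]
grip_width: 0.004
grasp_force: 0.9
```

```bash
python3 -c "
from st import *
st()"
```

```text
24.95 fix TCP mm [   0.7 -249.3  115.9] yaw 4.34 F [-0.4 -0.1  2.1] [ 0.78  0.51 -0.66  1.51  0.32  1.23 -1.42]
```

Emit:
arm_command(series="1 0 0.005 0.015 0; 1 0 0 0.015 0; 1 0 0 0.015 0; 1 0 0 0.015 0; 1 0 0 0.015 0; 1 0 0 0.015 0; 1 0 0 0.015 0; 1 0 0 0.015 0; 1 0 0 0.015 0; 1 0 0 0.01 0")

```text
clock: 26.2
position: [0.5974, -0.2297, 0.0565]
ee_rot: [0.999, 0.038, -0.0, -0.0]
ft_force: [1.1, -0.3, 0.1]
grip_width: -0.002
grasp_force: 0.0
```

Emit:
arm_command(series="1 0 0 0.006 0; 1 0 0 0.006 0; 1 0 0 0.0025 0; 1 0 0 0.0025 0; 1 0 0 0.0025 0; 1 0 0 0.0025 0; 1 0 0 0.0025 0; 1 0 0 0 0; 1 0 0 0 0; 1 0 0 0 0")

```text
clock: 27.45
position: [0.5979, -0.2308, 0.0488]
ee_rot: [0.999, 0.037, 0.0, 0.001]
ft_force: [-5.4, -0.2, 11.4]
grip_width: -0.001
grasp_force: 5.8
```

```bash
python3 -c "
from st import *
st()"
```

```text
27.45 fix TCP mm [ 2.000e-01 -2.525e+02  4.880e+01] yaw 4.27 F [-5.4 -0.2 11.4] [ 0.76  0.58 -0.63  1.56  0.37  1.12 -1.45]
```

Same pattern as the left. A few mm more, then release.

Emit:
arm_command(series="1 0 0 0.0025 0; 1 0 0 0.0025 0; 1 0 0 0.0025 0; 1 0 0 0.0025 0; 1 0 0 0.0025 0; 1 0 0 0 0; 1 0 0 0 0; 1 0 0 0 0; 1 0 0 0 0; 1 0 0 0 0")

```text
clock: 28.7
position: [0.5981, -0.2315, 0.0444]
ee_rot: [0.999, 0.037, 0.001, 0.001]
ft_force: [-6.2, -2.0, 15.7]
grip_width: 0.0
grasp_force: 7.9
```

Emit:
arm_command(series="1 0 0 -0.02 0; 1 0 0 -0.09 0; 1 0 0 -0.1 0; 1 0 0 -0.12 0; 1 0 0 -0.12 0; 1 -0.1 -0.1 -0.08 0; 1 -0.1 -0.1 0 0; 1 -0.1 -0.1 0 0; 1 0 -0.1 0 0; 1 0 0 0 0")

```text
clock: 29.95
position: [0.4674, -0.0778, 0.2537]
ee_rot: [0.999, 0.04, 0.001, 0.001]
ft_force: [-0.2, -0.3, 0.3]
grip_width: 0.001
grasp_force: 0.0
```

```bash
python3 - <<'E'
from grip import *
st();fit(1,'EL');fit(-1,'ER')
for n in('side','scene'):
  im=viewer.camera(n)['pixels']
  for (a,b) in((-112,-100),(-20,20),(100,112)):
    r=inplane(n,im,-60,a,60,b,.042).astype(float).mean(0);print(n,a,[int(v) for v in r.mean(1)[::4]])
  for p in((0,.128,.05),(0,-.128,.05),(0,.186,.115),(0,-.186,.115)):
    u=proj(n,fw(q,p))[0].round().astype(int);ref=cv2.imread(f'pics/{n}0.png')[u[1],u[0],::-1];print(n,p,ref,im[u[1],u[0]])
E
```

```text
29.95 fix TCP mm [-118.7  -90.3  253.7] yaw 4.56 F [-0.2 -0.3  0.3] [ 0.88  0.02 -0.8   1.74  0.01  1.39 -1.42]
side [(-20, 101), (-15, 77), (-10, 52), (-5, 45), (0, 41), (5, 40), (10, 55), (15, 62), (20, 61), (25, 61), (30, 60), (35, 61), (40, 61), (45, 62), (50, 65), (55, 67)]
scene [(-20, 66), (-15, 66), (-10, 46), (-5, 30), (0, 23), (5, 48), (10, 66), (15, 71), (20, 73), (25, 72), (30, 73), (35, 73), (40, 73), (45, 73), (50, 73), (55, 73)]
side [(-20, 152), (-15, 136), (-10, 98), (-5, 65), (0, 48), (5, 59), (10, 94), (15, 118), (20, 123), (25, 117), (30, 109), (35, 103), (40, 99), (45, 96), (50, 95), (55, 95)]
scene [(-20, 80), (-15, 74), (-10, 52), (-5, 15), (0, 14), (5, 31), (10, 53), (15, 67), (20, 76), (25, 80), (30, 80), (35, 88), (40, 87), (45, 82), (50, 90), (55, 98)]
side -112 [90, 91, 94, 101, 123, 147, 156, 156, 153, 150, 146, 146, 145, 145, 147, 150, 148, 144, 144, 144, 145, 141, 138, 146, 150, 145, 142, 140, 128, 99]
side -20 [58, 57, 57, 58, 67, 78, 83, 93, 99, 99, 100, 103, 105, 103, 103, 102, 102, 103, 102, 104, 109, 112, 107, 104, 105, 104, 105, 109, 105, 87]
side
[... 256 characters left out ...]
0.186, 0.115) [139 143 151] [135 112  78]
side (0, -0.186, 0.115) [81 82 84] [79 57 38]
scene -112 [41, 42, 49, 54, 58, 63, 63, 56, 51, 61, 72, 85, 100, 110, 111, 110, 111, 109, 110, 111, 110, 108, 102, 85, 78, 84, 84, 75, 72, 76]
scene -20 [42, 41, 41, 41, 41, 42, 42, 48, 63, 77, 80, 78, 84, 90, 89, 89, 89, 90, 90, 88, 89, 93, 96, 88, 78, 84, 96, 97, 98, 103]
scene 100 [41, 41, 42, 42, 42, 40, 43, 62, 97, 120, 119, 115, 116, 117, 117, 118, 122, 126, 118, 110, 114, 123, 121, 102, 88, 103, 119, 121, 124, 123]
scene (0, 0.128, 0.05) [63 42 26] [41 42 45]
scene (0, -0.128, 0.05) [63 44 28] [44 45 47]
scene (0, 0.186, 0.115) [116 115 124] [63 43 28]
scene (0, -0.186, 0.115) [64 62 66] [63 42 28]
```

Both handles are level and unloaded, the pads are on the rail ends, and the rail's edges have not moved since it was pressed home. The arm is clear, so handing in.

```bash
python3 -c "
from workcell import manip
print(manip.hand_in())"
```

```text
the job is handed in; nothing more can be done
None
```

The rail lies carved face up against the fence, both clamp handles are down and locked with their pads on the plain ends, and I handed the job in at about 30 s with the arm clear; no result came back, and I did not check the tools and other bystanders for movement at the end.

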